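# Load the slide carrier into the cell counter

## Task

Load the slide carrier into the cell counter: with the closed fingertips press down firmly on its rubber thumb pad and, keeping it pressed, slide it straight in under the two steel catch lips and the drag spring until it meets the stop. Then let go, so that the sprung bed rises and the catch lips lock in the carrier's notches. Do not grasp or lift the carrier, and leave the bottle, beaker, vial and timer where they stand.

Things in the scene. Friction and masses are not known exactly. Their poses are not given: they have to be found in the camera images.
- counter: White bench cell counter, 200 x 110 mm, fixed. Origin: centre of its underside, on the bench; x along the loading direction (open loading end to optics head), y left of that, z up. Its deck is 20 mm high; the head (from 52 to 98 mm along x, full width) is 77 mm high. Along its middle runs the sprung bed on which the carrier slides.
- gate (a point): Point midway between the two steel catch lips, at the height of their undersides (28.5 mm above the bench). The lips reach in from both sides to 10.5 mm from the midline, are 5 mm long along x; tops 34 mm above the bench. Axes as counter.
- stop (a point): Centre of the end stop's face inside the head, 54 mm beyond the gate along the counter's x, 22 mm above the bench; when the carrier is fully home its nose touches this face. Axes as counter.
- thumb_pad: Centre of the top of the carrier's black ribbed rubber thumb pad, 24 mm long, 32 mm wide, at the carrier's tail; 36 mm above the bench at the start. Axes: x from tail to nose (loading direction), z up. An orange shoulder 4 mm thick stands 5 mm above the pad along its front edge (12 to 16 mm ahead of this point): a fingertip on the pad can push against it.
- nose (a point): Middle of the carrier's front face, 4 mm above its underside, 78 mm ahead of the centre of the thumb pad. Axes are the carrier's.
- bed (a joint): How far the sprung bed is pressed, m: 0 raised (surface 26 mm above the bench), 0.010 at the bottom. Raised, the carrier's top (34 mm) is too high for the catch lips; it must be kept pressed at least 0.006 all the way. It moves straight down, pushing up with 10 N raised, 17 N at the bottom; its rims guide the carrier. With the carrier home and let go it rises to 0.
- drag_spring (a joint): Angle of the steel leaf (12 mm wide, on the midline, its turned-up free end towards the loading end, just beyond the lips) that drags on the carrier's top, rad: 0 free, about 0.1 to 0.25 over the pressed-down carrier, about 0.45 over the raised carrier when home. It presses with 3 to 5 N.
- bottle: Bystander: small round clear bottle with blue cap, 47 mm in diameter, 103 mm high, standing; origin at the centre of its underside.
- beaker: Bystander: clear beaker, 52 mm in diameter, 70 mm high, standing; origin at the centre of its underside.
- vial: Bystander: small clear vial with blue cap, 12 mm in diameter, 33 mm high, standing; origin at the centre of its underside.
- timer: Bystander: white timer, 52 x 64 x 18 mm, lying flat; origin at the centre of its underside.
- carrier: Loose grey slide carrier, 90 x 34 x 8 mm, a clear slide in its front half; origin: centre of its underside, x from tail to nose. It starts on the raised bed at the loading end, nose short of the lips. Both side edges have a notch 10 mm long, 6 mm deep from the top, centred 9 mm behind the origin; when home the lips stand over the notches.

How it is judged:
On the way, in this order (a step that is already met when the one before it is completed fails the run):
1. the fingers press the carrier down by its thumb pad on the sprung bed, before it is under the drag spring (value of joint bed above 0.0045 m and contact force between the fingers and thumb_pad above 2 N and x of nose in the frame of counter below 0.035 m), for 0.05 s.
2. the fingers still pressing on the thumb pad, the carrier slides under the catch lips and the drag spring (value of joint bed above 0.0045 m and contact force between the fingers and thumb_pad above 2 N and value of joint drag_spring above 0.03 rad and x of nose in the frame of counter above 0.045 m), for 0.1 s.
At the end, for the whole second after the job is handed in: The carrier rests fully home: its nose within 3.5 mm of the stop, under the drag spring, the bed risen to within 1.5 mm of its raised position so that the catch lips stand in the carrier's notches, the carrier at rest and let go (x of nose in the frame of counter between 0.0695 and 0.0745 m and value of joint bed below 0.0015 m and value of joint drag_spring above 0.25 rad and z of thumb_pad in the frame of counter between 0.034 and 0.038 m and linear speed of carrier below 0.01 m/s); the robot touches nothing.
It fails at once if the carrier is lifted off the bed or tipped (z of thumb_pad in the frame of counter above 0.045 m or angle between thumb_pad's own z axis and vertical above 0.2 rad).
It fails at once if a bystander is moved by more than 15 mm or tipped (distance of any of bottle, beaker, vial, timer from where it was at the start of the episode above 0.015 m or angle between any of bottle, beaker, vial, timer's own z axis and vertical above 0.3 rad).
It also fails if it takes over 38 s, if anything falls off the work surface, if the arm or the gripper's body presses on something with over 40 N, if the wrist force passes 120 N, or if a joint passes its speed limit or range.

## Robot

A 7-joint arm with a two-finger parallel gripper is mounted at the origin on a cart in front of the work surface, level with it; the furniture and walls round the work are solid. World frame = base frame: x ahead of the robot, y to its left, z up, the work surface at z = 0. Lengths are in m, angles in rad, forces in N, time in s.
With the tool pointing down it reaches from about 0.425 to 0.925 m from the base axis. Payload 6.8 kg.
Tool frame: the origin (TCP) lies on the front face of the gripper's body, between the roots of the fingers; the fingertips stand 73 mm ahead of it and the grasp point (between the pads) lies 54 mm ahead of it; z points along the fingers, x is the direction in which the jaws open and shut, and the axes are right-handed (so a half turn about z gives the same grasp; the last joint's range is limited). The gripper opens to 85 mm and grips with 20 to 120 N. Pads are 22 mm wide; open, the fingers measure 114 mm over their backs; the gripper's body (76 mm by 85 mm) begins 54 mm behind the grasp point. The pads swing forward as they close: fully open they stand 13 mm farther back than shut.
Start: joints at [1.233, 0.477, 0.022, 1.555, -0.011, 1.109, -0.083], TCP at [0.154, -0.657, 0.304] pointing down, gripper open.
Joint ranges: [-2.96, 2.96], [-0.34, 2.1], [-1.41, 1.46], [0.24, 2.44], [-1.37, 4.51], [0.17, 1.92], [-2.96, 2.96]. Speed limits (rad/s): [2.39, 2.39, 3.14, 3.14, 3.14, 3.14, 3.14].

## Interface

Orientations are given as a unit quaternion [w, x, y, z].
In Python, from station import get_obs, read_camera, hand_in gives the robot as it stands. The module is installed in compiled form; this text tells all that it offers.
- The arm moves only by the shell command python3 -m creep 'ROWS' [FORCE]. ROWS is JSON, a list that holds one entry, the list of rows, each a list of 7 numbers: the turn, a rotation vector about the tool's x, y, z in rad, then the shift along the tool's x, y, z in m, then the finger opening in m, from 0 to 0.0854. A call has 1 to 20 rows; each row shifts and turns the pose as measured when the row begins, along the tool's axes as they then stand; what a row does not reach is not made up. A row lasts 1/12 s, in which the tool goes at most 41.7 mm and 7.16 degrees, less where a joint would pass 70% of its speed; a pose out of reach is approached as far as the arm can. A call is refused whole if a number of a shift passes 0.0417 or a number of a turn 0.125, either way. A call with a gripper value outside its range is refused whole. The fingers move at their own pace and stop on an object; FORCE is the grip in N (left out, the last holds). Time passes only in rows, so rows that do not move let the fingers close. It gives the time, the measured TCP pose, the force and the opening at its end, in the units of the state.
- get_obs(): the state, without advancing time (a new reading comes with each control period).
- read_camera(name): name is "side" or "top" or "wrist"; returns a dict with "color" (384x512x3 uint8, red, green, blue), "range_z" (384x512 float32, m along the optical axis (not along the pixel's ray), 0 where there is no reading), "fovy" (degrees; the focal length in pixels is half the picture's height over the tangent of half this angle, whatever the lens; pixels are square), "cx", "cy" (the principal point, pixels), "D" ([k1, k2, p1, p2, k3] as OpenCV has them; the pictures are not rectified), "rvec" (rotation vector, rad) and "tvec" (3), from world to camera coordinates, as OpenCV has them. Camera axes: x right, y down, z forward; pixel columns grow to the right and rows downward; lengths in m; the calibration is good to about 2 mm. A picture is of the moment at which its call begins.
- hand_in(): hands the job in, once; it reports no verdict.
The state is a dict: "t": time; "q": joint angles; "joint_vel": joint speeds; "joint_torque": joint torques, N m; "eef_pos": TCP position; "tool_rot": TCP orientation; "contact_force": force on the tool from outside, world axes, zero at the start; "torque": the same for the moment, N m; "gripper_width": opening from 0.0 (shut) to 1.0 (fully open).
Only numpy, scipy, OpenCV 4.12 (cv2) and the standard library are available. Lean on these libraries where they do the work, as an engineer would, in place of code of your own. Each camera call takes 0.05 s, during which the arm holds its last target.

## Working session

There is one attempt and no reset: what is moved stays moved. The work goes in short steps, Python scripts to look and compute and a shell command to move; the robot and the scene stay as the last step left them, time stands still between calls to the robot, and variables do not carry over. Pictures are saved under pics/ and viewed, and the job is handed in when it is done.

```bash
mkdir -p pics; python3 - <<'E'
from station import *
import cv2,numpy as np
o=get_obs();print({k:np.round(v,3).tolist() for k,v in o.items()})
for n in ["side","top","wrist"]:
    c=read_camera(n);cv2.imwrite(f"pics/{n}0.png",c["color"][:,:,::-1])
    np.savez(f"{n}0.npz",**c)
    print(n,c["fovy"],c["cx"],c["cy"],c["D"],c["rvec"],c["tvec"])
E
```

```text
{'t': 0.0, 'q': [1.233, 0.478, 0.022, 1.556, -0.012, 1.109, -0.083], 'joint_vel': [0.001, -0.001, -0.0, 0.0, -0.001, 0.001, 0.0], 'joint_torque': [0.0, -59.645, 1.608, -28.12, 0.013, 0.009, -0.0], 'eef_pos': [0.154, -0.657, 0.303], 'tool_rot': [-0.001, 0.784, -0.621, -0.001], 'contact_force': [-0.489, -0.649, -0.777], 'torque': [-0.002, -0.023, -0.011], 'gripper_width': 1.003}
side 57.706273847788495 258.7255707495683 192.00927582054624 [0.00815424 0.         0.         0.         0.        ] [ 2.11170746 -0.01127522 -0.00344273] [-0.56070226  0.05933187  0.89737342]
top 50.72278318763553 259.14491515610916 190.4161180656897 [-0.13682751  0.          0.          0.          0.        ] [ 2.13193401 -2.15622629  0.1241058 ] [0.00964763 0.53446135 0.84341854]
wrist 68.6428595919568 250.42241069148182 191.23542152441237 [-0.00420025  0.          0.          0.          0.        ] [-2.26421205  1.79752359  0.27572704] [-0.67525452 -0.03752822  0.37981733]
```

View pics/side0.png

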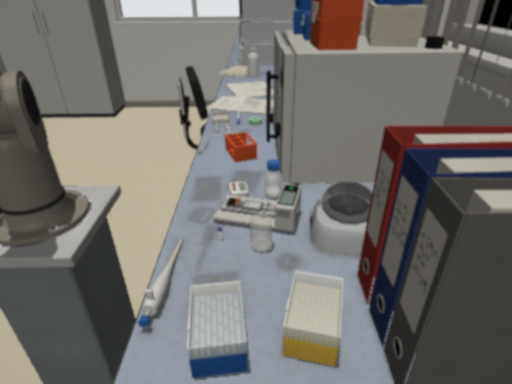

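View pics/top0.png

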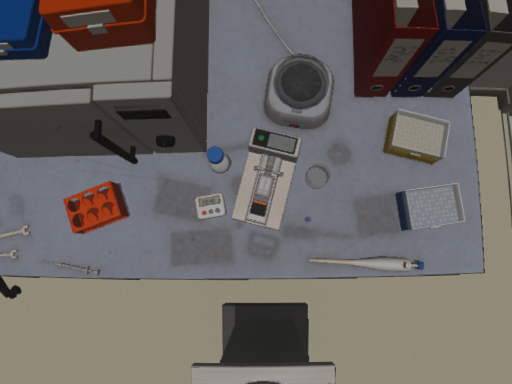

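View pics/wrist0.png

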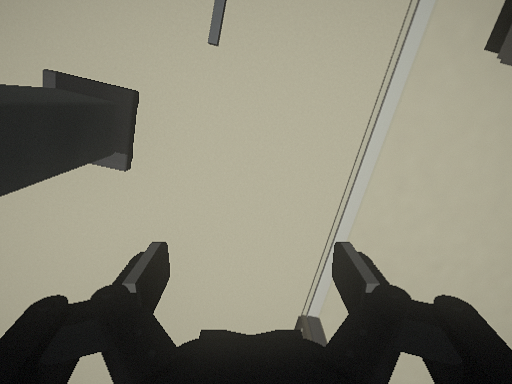

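The top view shows the counter at about (268,178). Its head is at the upper end, and the carrier with the orange shoulder is at about (260,205). I'll zoom in and deproject.

```bash
cat > h.py <<'E'
import numpy as np,cv2
def load(f): return dict(np.load(f))
def KK(c):
    f=384/2/np.tan(np.radians(float(c["fovy"]))/2)
    return np.array([[f,0,float(c["cx"])],[0,f,float(c["cy"])],[0,0,1]])
def ray(c,uv):
    R=cv2.Rodrigues(c["rvec"])[0]
    p=cv2.undistortPoints(np.array(uv,float).reshape(-1,1,2),KK(c),c["D"]).reshape(-1,2)
    d=np.c_[p,np.ones(len(p))]@R
    return -R.T@np.ravel(c["tvec"]),d
def plane(c,uv,z):
    o,d=ray(c,uv); return o+d*((z-o[2])/d[:,2])[:,None]
def depth(c,uv):
    o,d=ray(c,uv)
    return np.array([o+dd*c["range_z"][int(round(v)),int(round(u))] for dd,(u,v) in zip(d,uv)])
def proj(c,P):
    return cv2.projectPoints(np.array(P,float).reshape(-1,3),c["rvec"],c["tvec"],KK(c),c["D"])[0].reshape(-1,2)
E
python3 - <<'E'
from h import *
c=load("top0.npz")
im=c["color"][:,:,::-1][115:240,190:340]
cv2.imwrite("pics/topz.png",cv2.resize(im,None,fx=4.8,fy=4.8,interpolation=cv2.INTER_CUBIC))
c=load("side0.npz")
im=c["color"][:,:,::-1][155:255,205:315]
cv2.imwrite("pics/sidez.png",cv2.resize(im,None,fx=6,fy=6,interpolation=cv2.INTER_CUBIC))
E
```

```text
(no output)
```

View pics/topz.png

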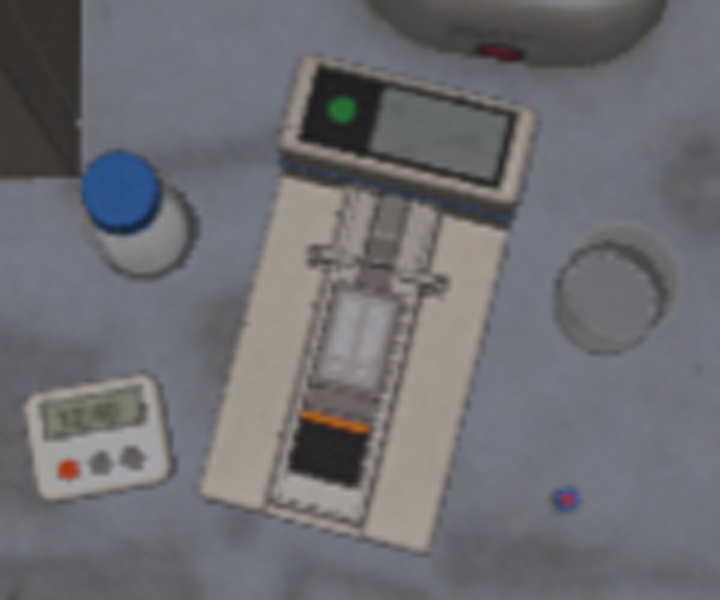

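View pics/sidez.png

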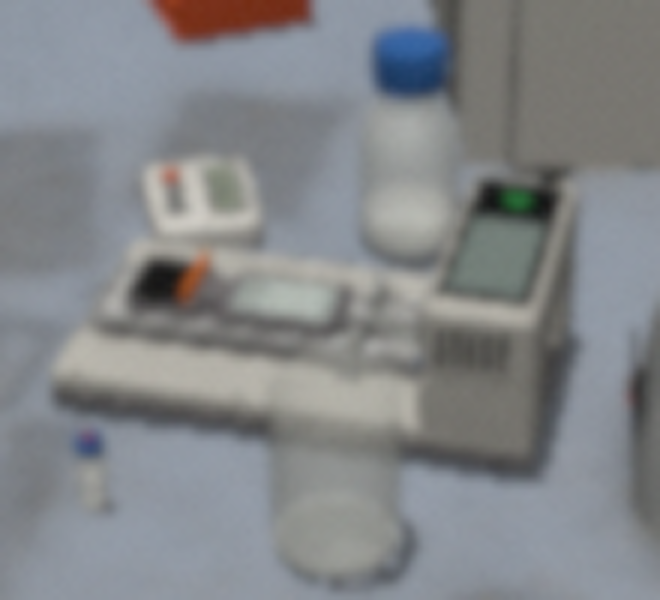

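The zoomed top view shows:
- **Deck tail corners:** about (202,494) and (430,552).
- **Head top corners:** about (303,56) and (537,112).
- **Thumb pad:** about (328,453).
- **Orange shoulder:** about (334,421).

```bash
python3 - <<'E'
from h import *
c=load("top0.npz")
Z=lambda l:(np.array(l,float)+.5)/4.8-.5+[190,115]
A=plane(c,Z([(202,494),(430,552)]),.02)
H=plane(c,Z([(303,56),(537,112)]),.077)
print("tail",A,np.linalg.norm(A[0]-A[1]));print("head",H,np.linalg.norm(H[0]-H[1]))
m0=A.mean(0)[:2];m1=H.mean(0)[:2];d=m1-m0;print("len",np.linalg.norm(d),"yaw",np.degrees(np.arctan2(d[1],d[0])))
w=A[0]-A[1];print("yaw from tail edge",np.degrees(np.arctan2(-w[0],w[1])))
w=H[0]-H[1];print("yaw from head edge",np.degrees(np.arctan2(-w[0],w[1])))
# pad by masks
hsv=cv2.cvtColor(c["color"],cv2.COLOR_RGB2HSV)
roi=np.zeros(hsv.shape[:2],bool);roi[195:222,240:275]=1
g=hsv[...,2]
pm=(g<70)&roi; om=(hsv[...,0]<20)&(hsv[...,1]>150)&(hsv[...,2]>120)&roi
for n,m,z in(("pad",pm,.036),("shoulder",om,.041)):
    k=cv2.connectedComponentsWithStats(m.astype(np.uint8))
    i=1+np.argmax(k[2][1:,4]);ys,xs=np.where(k[1]==i)
    uv=[(xs.mean(),ys.mean())];print(n,k[2][i],uv,plane(c,uv,z),depth(c,uv))
    r=cv2.minAreaRect(np.c_[xs,ys].astype(np.float32));B=plane(c,cv2.boxPoints(r),z);print(r,np.linalg.norm(B[0]-B[1]),np.linalg.norm(B[1]-B[2]))
# depth cloud deck & head
s=load("side0.npz")
hs=cv2.cvtColor(s["color"],cv2.COLOR_RGB2HSV)
roi[:]=0;roi[190:215,222:245]=1
m=(hs[...,0]<20)&(hs[...,1]>120)&roi;ys,xs=np.where(m);print("side shoulder",len(xs),xs.mean(),ys.mean(),plane(s,[(xs.mean(),ys.mean())],.039))
E
```

```text
tail [[ 0.47737022  0.06475705  0.02      ]
 [ 0.44979461 -0.03902322  0.02      ]] 0.10738137485701912
head [[ 0.66641702  0.01510785  0.077     ]
 [ 0.63950034 -0.08750247  0.077     ]] 0.10608197773321078
len 0.19562890342730546 yaw -14.525006137397915
yaw from tail edge -14.880312158571588
yaw from head edge -14.698622775218027
pad [250 203  17  13 153] [(np.float64(257.9934640522876), np.float64(208.86928104575162))] [[0.49436871 0.00647753 0.036     ]] [[0.49423578 0.00644674 0.03750758]]
((257.79412841796875, 208.8235626220703), (14.55213737487793, 10.429031372070312), 14.03624439239502) 0.02258349310241709 0.031471671581537096
shoulder [253 201  14   4  21] [(np.float64(259.76190476190476), np.float64(202.52380952380952))] [[0.50756399 0.00244105 0.041     ]] [[0.50748153 0.00242845 0.04179344]]
((259.4999694824219, 202.49998474121094), (13.341224670410156, 1.4100481271743774), 12.528807640075684) 0.003046450232123532 0.028700189960143143
side shoulder 20 235.75 201.55 [[ 0.50336322 -0.00542436  0.039     ]]
```

The tail and head edges, and the pad's size and height, agree with the given dimensions. Yaw is about -14.7° and the pad centre is about (0.494, 0.0065). I'll move over it at height and close the gripper.

```bash
python3 -m creep '[[[0,0,0,-0.022,-0.031,0,0],[0,0,0,-0.022,-0.031,0,0],[0,0,0,-0.022,-0.031,0,0],[0,0,0,-0.022,-0.031,0,0],[0,0,0,-0.022,-0.031,0,0],[0,0,0,-0.022,-0.031,0,0],[0,0,0,-0.022,-0.031,0,0],[0,0,0,-0.022,-0.031,0,0],[0,0,0,-0.022,-0.031,0,0],[0,0,0,-0.022,-0.031,0,0],[0,0,0,-0.035,-0.017,0,0],[0,0,0,-0.035,-0.017,0,0],[0,0,0,-0.035,-0.017,0,0],[0,0,0,-0.035,-0.017,0,0],[0,0,0,-0.035,-0.017,0,0],[0,0,0,-0.035,-0.017,0,0],[0,0,0,-0.035,-0.017,0,0],[0,0,0,-0.035,-0.017,0,0]]]' 20
```

```text
t: 1.65
eef_pos: [0.4845, -0.0517, 0.2972]
tool_rot: [0.003, 0.777, -0.629, -0.002]
contact_force: [1.7, 0.0, -0.3]
gripper_width: 0.005
```

```bash
python3 -m creep '[[[0,0,0.117,0,0,0.02,0],[0,0,0.117,0,0,0.02,0],[0,0,0.117,0,0,0.02,0],[0,0,0.117,0,0,0.02,0],[0,0,0,0,0,0,0]]]' ; cat >> h.py <<'E'
D=np.radians(-14.7);d=np.array([np.cos(D),np.sin(D),0]);n=np.array([-d[1],d[0],0])
def delta(tgt_pos):
    from station import get_obs
    from scipy.spatial.transform import Rotation as Ro
    o=get_obs();q=np.array(o["tool_rot"]);R=Ro.from_quat(q[[1,2,3,0]]).as_matrix()
    # desired R: x=-n, z=down, y = z x x = -d
    W=np.c_[-n,-d,[0,0,-1]]
    print("t",o["t"],"pos",np.round(o["eef_pos"],4),"shift tool",np.round(R.T@(np.array(tgt_pos)-o["eef_pos"]),4),"turn",np.round(Ro.from_matrix(R.T@W).as_rotvec(),4),"F",np.round(o["contact_force"],2))
E
python3 - <<'E'
from h import *
from station import *
delta([.494,.0065,.14])
for n_ in["wrist","top"]:
    c=read_camera(n_);cv2.imwrite(f"pics/{n_}1.png",c["color"][:,:,::-1]);np.savez(f"{n_}1.npz",**c)
E
```

```text
t: 2.07
eef_pos: [0.4872, -0.0379, 0.2165]
tool_rot: [0.001, -0.61, 0.793, 0.001]
contact_force: [-0.5, 0.6, -0.0]
gripper_width: 0.002
t 2.0667 pos [ 0.4872 -0.0379  0.2165] shift tool [-0.0444  0.0048  0.0767] turn [ 0.0002  0.0032 -0.0026] F [-0.51  0.56 -0.03]
```

View pics/wrist1.png

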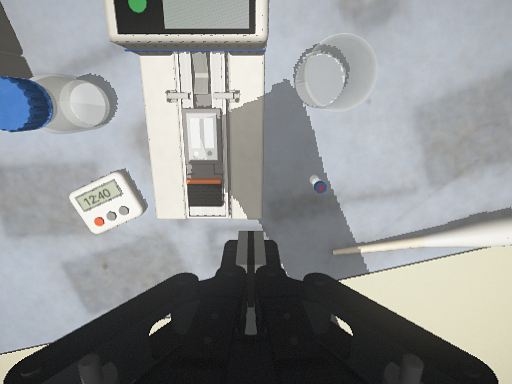

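View pics/top1.png

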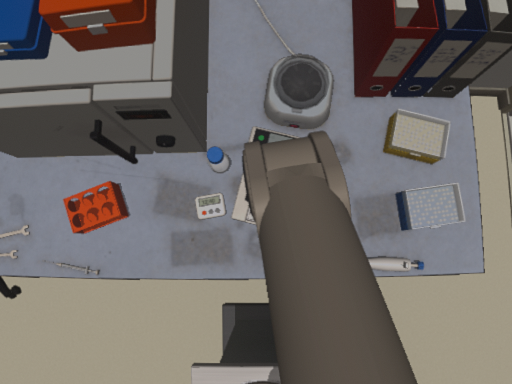

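The wrist view is clear: pad at about (206,194), shoulder at (204,181), counter tail corners at about (157,218) and (261,219), and closed fingertips at about (252,235). I'll refine the measurements from it.

```bash
python3 - <<'E'
from h import *
c=load("wrist1.npz");f=KK(c)[0,0];print("f",f)
im=c["color"][:,:,::-1][85:275,130:300]
cv2.imwrite("pics/wz.png",cv2.resize(im,None,fx=3.15,fy=3.15,interpolation=cv2.INTER_CUBIC))
hsv=cv2.cvtColor(c["color"],cv2.COLOR_RGB2HSV)
m=(hsv[...,0]<20)&(hsv[...,1]>120);m[:170]=0;m[195:]=0;m[:,:180]=0;m[:,230:]=0
ys,xs=np.where(m);r=cv2.minAreaRect(np.c_[xs,ys].astype(np.float32));print("sh",len(xs),r)
P=plane(c,[(xs.mean(),ys.mean())],.041);print(P,depth(c,[(xs.mean(),ys.mean())]))
m=(hsv[...,2]<75);m[:182]=0;m[210:]=0;m[:,:180]=0;m[:,228:]=0
ys,xs=np.where(m);r=cv2.minAreaRect(np.c_[xs,ys].astype(np.float32));print("pad",len(xs),r,xs.min(),xs.max(),ys.min(),ys.max())
P=plane(c,[r[0]],.036);print(P,depth(c,[r[0]]));B=plane(c,cv2.boxPoints(r),.036);print(np.linalg.norm(B[0]-B[1]),np.linalg.norm(B[1]-B[2]))
T=plane(c,[(157.5,218),(261,219)],.02);print("tail",T,T.mean(0),np.linalg.norm(T[0]-T[1]));w=T[0]-T[1];print(np.degrees(np.arctan2(-w[0],w[1])))
# rail lines yaw; lips
L=plane(c,[(178,96),(233,96)],.034);print("lips",L.mean(0))
for v in(232,236,240,250):print(v,c["range_z"][v,225:285:4])
o=(.559,-.012)
E
```

```text
f 281.2354627697604
sh 172 ((203.0, 181.0), (4.0, 34.0), 90.0)
[[0.50805949 0.00093228 0.041     ]] [[0.50812441 0.00086069 0.04129632]]
pad 596 ((205.49908447265625, 194.46971130371094), (21.989906311035156, 35.014225006103516), 88.26429748535156) 188 223 183 205
[[0.49388281 0.00397377 0.036     ]] [[0.49432569 0.00356733 0.03763295]]
0.032545986177210044 0.021674946428100948
tail [[ 0.47795587  0.06333362  0.02      ]
 [ 0.44966493 -0.03908438  0.02      ]] [0.4638104  0.01212462 0.02      ] 0.10625357740926664
-15.441756299776989
lips [ 0.57760715 -0.02231145  0.034     ]
232 [0.31411153 0.31545922 0.31379774 0.3152902  0.14919262 0.14849132
 0.15070096 0.14894786 0.15086077 0.14987934 0.31386903 0.3146748
 0.3137761  0.3148989  0.3150964 ]
236 [0.31581873 0.3162081  0.31630942 0.31650376 0.14530434 0.14476964
 0.14485238 0.14528905 0.14700878 0.14616787 0.3149098  0.3168471
 0.31589133 0.31622893 0.31574792]
240 [0.31812102 0.1497275  0.15038595 0.14969777 0.14220871 0.14113992
 0.14093828 0.14207292 0.14229208 0.14101933 0.15040304 0.15045938
 0.31811485 0.31774297 0.31847832]
250 [0.13970678 0.13952123 0.14040534 0.13231176 0.13162607 0.13149369
 0.13173848 0.13257247 0.13170321 0.13113694 0.13951005 0.14004456
 0.1399821  0.13923    0.32186776]
```

View pics/wz.png

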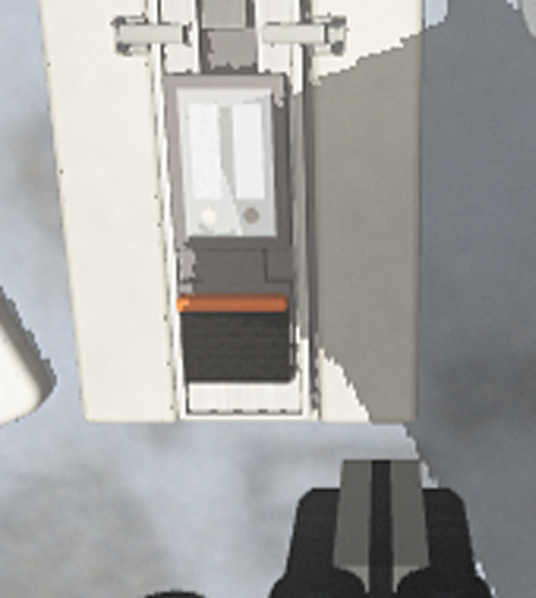

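```bash
python3 - <<'E'
from h import *
yaw=lambda w:np.degrees(np.arctan2(w[1],w[0]))
c=load("wrist1.npz")
Z=lambda l:(np.array(l,float)+.5)/3.15-.5+[130,85]
for a in [[(85,415),(44,10)],[(417,415),(420,60)]]:
    P=plane(c,Z(a),.02);print("wrist side",P,yaw(P[1]-P[0]))
P=plane(c,Z([(161,35),(262,35)]),.034)
lip=plane(c,Z([(191,34),(262,34)]),.034);print("lip tips",lip,lip.mean(0),np.linalg.norm(lip[0]-lip[1]))
h=plane(c,[(110,40),(268,41)],.077);w=h[0]-h[1];print("head edge",h,yaw([w[1],-w[0]]),np.linalg.norm(w))
c=load("top0.npz")
Z=lambda l:(np.array(l,float)+.5)/4.8-.5+[190,115]
for a in [[(202,494),(278,180)],[(430,552),(511,228)]]:
    P=plane(c,Z(a),.02);print("top side",P,yaw(P[1]-P[0]))
lip=plane(c,Z([(336,256),(403,278)]),.034);print("lips",lip,lip.mean(0),np.linalg.norm(lip[0]-lip[1]))
E
```

```text
wrist side [[0.47984266 0.06356054 0.02      ]
 [0.59935478 0.03103786 0.02      ]] -15.223192978963228
wrist side [[ 0.4521755  -0.04082031  0.02      ]
 [ 0.55871973 -0.06868816  0.02      ]] -14.657976153081716
lip tips [[ 0.58136959 -0.00992188  0.034     ]
 [ 0.57641165 -0.02849624  0.034     ]] [ 0.57889062 -0.01920906  0.034     ] 0.01922467841543393
head edge [[ 0.6255464   0.02272492  0.077     ]
 [ 0.59751915 -0.07958495  0.077     ]] -15.320025355493184 0.10607938420110959
top side [[0.47737022 0.06475705 0.02      ]
 [0.6236522  0.02905386 0.02      ]] -13.716075322677087
top side [[ 0.44979461 -0.03902322  0.02      ]
 [ 0.59933788 -0.07914905  0.02      ]] -15.019954158554608
lips [[ 0.58447091  0.00211293  0.034     ]
 [ 0.57386566 -0.02831591  0.034     ]] [ 0.57916829 -0.01310149  0.034     ] 0.032223993563733545
```

```bash
sed -i 's/-14.7/-14.9/' h.py; python3 - <<'E'
from h import *
delta([.492,.005,.124])
E
```

```text
t 2.1667 pos [ 0.4889 -0.0382  0.2195] shift tool [-0.0422  0.0081  0.0957] turn [-0.0039  0.0042  0.0082] F [-0.42  0.08  0.3 ]
```

```bash
python3 -m creep '[[[-0.002,0.002,0.004,-0.014,0.0027,0.02,0],[-0.002,0.002,0.004,-0.014,0.0027,0.02,0],[0,0,0,-0.014,0.0027,0.02,0],[0,0,0,0,0,0.018,0],[0,0,0,0,0,0.016,0],[0,0,0,0,0,0,0]]]'; python3 - <<'E'
from h import *
from station import *
delta([.492,.005,.124])
c=read_camera("wrist");cv2.imwrite(f"pics/wrist2.png",c["color"][:,:,::-1]);np.savez("wrist2.npz",**c)
E
```

```text
t: 2.67
eef_pos: [0.5002, 0.0044, 0.1324]
tool_rot: [0.007, -0.616, 0.788, -0.006]
contact_force: [-0.4, -1.1, 0.8]
gripper_width: -0.003
t 2.6667 pos [0.5002 0.0044 0.1324] shift tool [0.0014 0.0083 0.0082] turn [-0.0179  0.0047  0.0171] F [-0.39 -1.1   0.76]
```

View pics/wrist2.png

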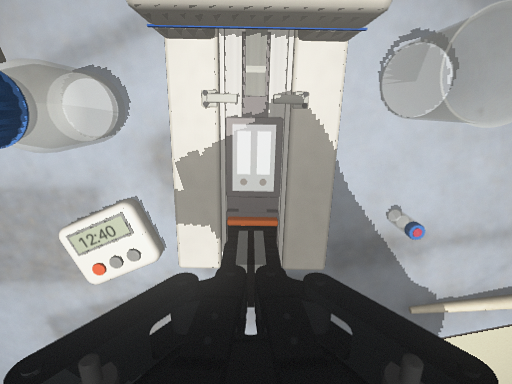

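The fingertips sit over the pad at about (252,240), laterally centred but about 8 mm too far forward, close to the shoulder at (252,221). I'll correct the position and tilt.

```bash
python3 -m creep '[[[-0.009,0.003,0.009,0.0005,0.004,0,0],[-0.009,0.002,0.008,0.0005,0.004,0.001,0],[0,0,0,0,0,0,0]]]'; python3 - <<'E'
from h import *
delta([.492,.005,.115])
E
```

```text
t: 2.97
eef_pos: [0.4947, 0.0044, 0.1366]
tool_rot: [0.002, -0.609, 0.793, -0.002]
contact_force: [0.6, -0.3, 0.9]
gripper_width: -0.004
t 2.9667 pos [0.4947 0.0044 0.1366] shift tool [0.0002 0.0029 0.0216] turn [-0.0054  0.0011 -0.0009] F [ 0.61 -0.27  0.93]
```

```bash
python3 -m creep '[[[-0.003,0,0,0,0.002,0.008,0],[-0.003,0,0,0,0.002,0.008,0],[0,0,0,0,0.001,0.004,0],[0,0,0,0,0,0,0]]]'; python3 - <<'E'
from h import *
from station import *
delta([.492,.005,.109])
c=read_camera("wrist");cv2.imwrite(f"pics/wrist3.png",c["color"][:,:,::-1]);np.savez("wrist3.npz",**c)
c=read_camera("side");cv2.imwrite("pics/side3.png",cv2.resize(c["color"][155:255,205:315,::-1],None,fx=6,fy=6,interpolation=cv2.INTER_CUBIC))
E
```

```text
t: 3.3
eef_pos: [0.4908, 0.0051, 0.1174]
tool_rot: [0.002, -0.609, 0.793, -0.001]
contact_force: [-0.2, 1.1, -0.7]
gripper_width: 0.0
t 3.3 pos [0.4908 0.0051 0.1174] shift tool [-0.0002 -0.0011  0.0084] turn [-0.0037  0.0023 -0.0015] F [-0.22  1.11 -0.71]
```

View pics/wrist3.png

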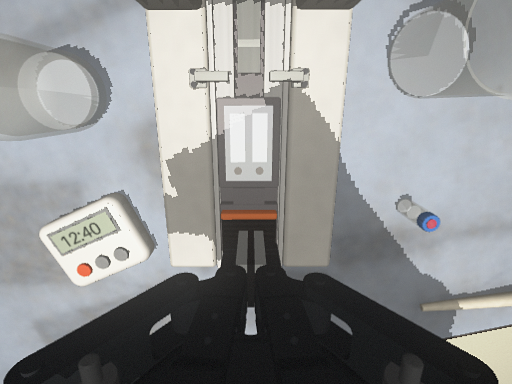

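View pics/side3.png

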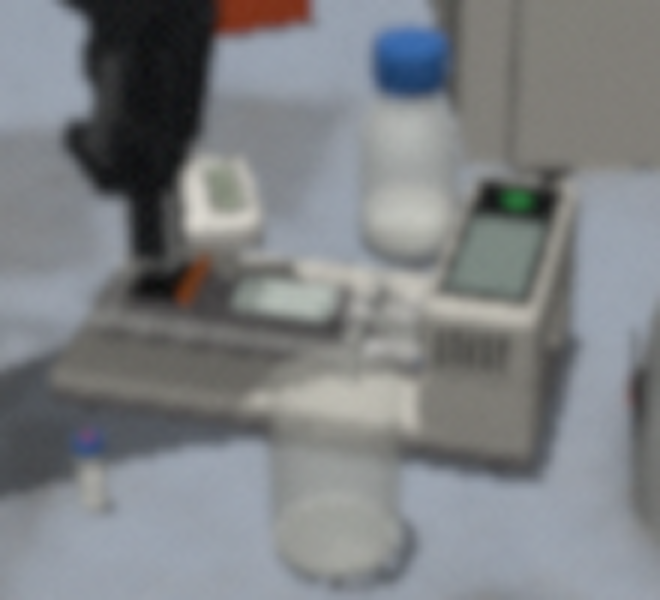

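The fingertip is just above the black pad (side view about (150,270)), behind the orange shoulder and centred between the rails in the wrist view (250,240). Now I'll descend and press.

```bash
python3 -m creep '[[[0,0,0,0,0,0.006,0],[0,0,0,0,0,0.006,0],[0,0,0,0,0,0.005,0],[0,0,0,0,0,0.003,0]]]' 40; python3 - <<'E'
from h import *
delta([.492,.005,.100])
E
```

```text
t: 3.73
eef_pos: [0.4929, 0.0054, 0.0984]
tool_rot: [0.003, -0.609, 0.793, -0.002]
contact_force: [-4.0, -0.1, 14.3]
gripper_width: 0.001
t 3.7333 pos [0.4929 0.0054 0.0984] shift tool [ 0.0006  0.0007 -0.0016] turn [-0.0073  0.0031 -0.0017] F [-3.99 -0.14 14.32]
```

```bash
python3 -m creep '[[[0,0,0,0,0,0.003,0],[0,0,0,0,0,0.003,0]]]'; python3 - <<'E'
from h import *
from station import *
delta([.492,.005,.100])
c=read_camera("wrist");cv2.imwrite(f"pics/wrist4.png",c["color"][:,:,::-1])
c=read_camera("side");cv2.imwrite("pics/side4.png",cv2.resize(c["color"][155:255,205:315,::-1],None,fx=6,fy=6,interpolation=cv2.INTER_CUBIC))
E
```

```text
t: 3.9
eef_pos: [0.4952, 0.0055, 0.0976]
tool_rot: [0.004, -0.609, 0.794, -0.004]
contact_force: [-14.5, -3.4, 61.2]
gripper_width: -0.001
t 3.9 pos [0.4952 0.0055 0.0976] shift tool [ 0.0013  0.003  -0.0024] turn [-0.0114  0.0015 -0.0023] F [-14.55  -3.39  61.22]
```

View pics/wrist4.png

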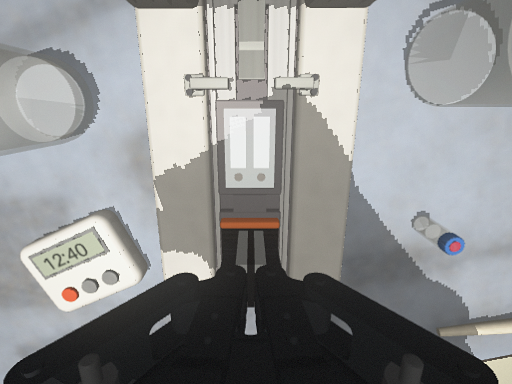

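View pics/side4.png

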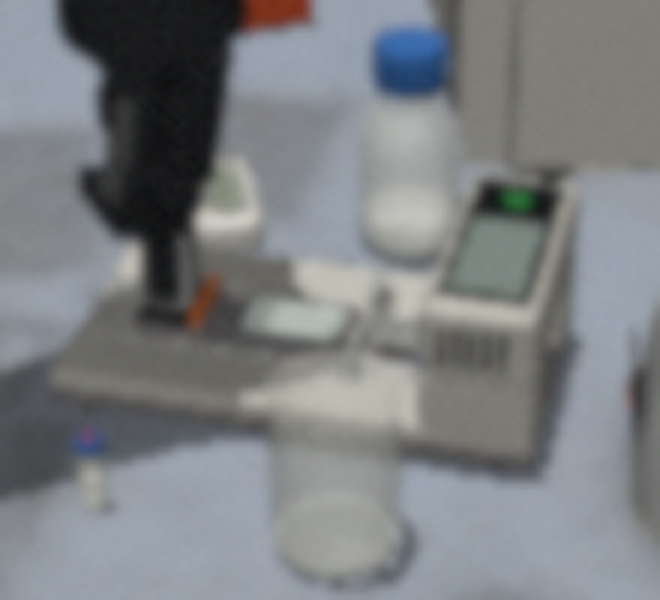

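Bed bottomed, at 61 N. The side view shows the carrier sunk in the deck. Now I'll slide forward (tool -y) with a lighter downward bias.

```bash
python3 -m creep '[[[-0.002,0,0,0,-0.004,0.0005,0],[-0.002,0,0,0,-0.004,0.0005,0]]]'; python3 - <<'E'
from h import *
delta([.492,.005,.0978])
E
```

```text
t: 4.17
eef_pos: [0.5039, 0.003, 0.1004]
tool_rot: [0.004, -0.609, 0.794, -0.004]
contact_force: [-3.7, -0.7, 14.3]
gripper_width: 0.002
t 4.1667 pos [0.5039 0.003  0.1004] shift tool [0.0012 0.012  0.0025] turn [-0.0115  0.0005 -0.0023] F [-3.71 -0.68 14.28]
```

```bash
python3 -m creep '[[[-0.003,0,0,0,-0.003,0.003,0],[-0.003,0,0,0,-0.003,0.002,0]]]'; python3 - <<'E'
from h import *
delta([.492,.005,.0978])
E
```

```text
t: 4.33
eef_pos: [0.5113, 0.0012, 0.0983]
tool_rot: [0.003, -0.608, 0.794, -0.003]
contact_force: [-6.8, -1.3, 31.8]
gripper_width: 0.002
t 4.3333 pos [0.5113 0.0012 0.0983] shift tool [0.0013 0.0196 0.0003] turn [-0.0087 -0.     -0.0026] F [-6.79 -1.3  31.77]
```

```bash
python3 -m creep '[[[-0.003,0,0,0,-0.004,0.0015,0],[-0.003,0,0,0,-0.004,0.0015,0]]]'; python3 - <<'E'
from h import *
from station import *
delta([.492,.005,.0978])
c=read_camera("wrist");cv2.imwrite(f"pics/wrist5.png",c["color"][:,:,::-1])
E
```

```text
t: 4.5
eef_pos: [0.517, -0.0002, 0.0982]
tool_rot: [-0.002, -0.608, 0.794, 0.0]
contact_force: [-22.9, 5.0, 44.3]
gripper_width: 0.003
t 4.5 pos [ 5.17e-01 -2.00e-04  9.82e-02] shift tool [0.0015 0.0255 0.0005] turn [ 0.0028 -0.0032 -0.0026] F [-22.88   4.95  44.35]
```

View pics/wrist5.png

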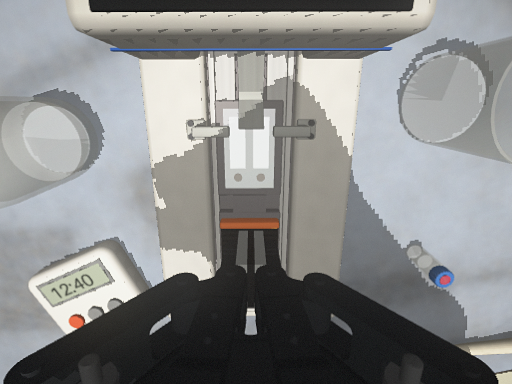

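The carrier's nose is now past the lips (lips at (208,131) and (294,131), nose at about y=100) and under the spring, moving with the finger. I'll keep sliding.

```bash
python3 -m creep '[[[0,0,0,0.0005,-0.005,0.0005,0],[0,0,0,0.0005,-0.005,0.001,0],[0,0,0,0,-0.005,0.001,0]]]'; python3 - <<'E'
from h import *
delta([.492,.005,.0978])
E
```

```text
t: 4.8
eef_pos: [0.5192, -0.0002, 0.0983]
tool_rot: [-0.014, -0.61, 0.792, 0.008]
contact_force: [-20.0, 3.0, 40.4]
gripper_width: -0.001
t 4.8 pos [ 5.192e-01 -2.000e-04  9.830e-02] shift tool [0.0019 0.0276 0.0013] turn [ 0.03   -0.0114  0.0019] F [-20.     3.02  40.42]
```

It stalled: 20 N horizontal at 40 N down, most likely bed friction. I'll ease the downforce and fix the tilt while pushing.

```bash
python3 -m creep '[[[0.01,-0.004,0,0.0005,-0.006,-0.0005,0],[0.01,-0.004,0,0.0005,-0.006,0,0]]]'; python3 - <<'E'
from h import *
delta([.492,.005,.0978])
E
```

```text
t: 4.97
eef_pos: [0.5208, -0.0009, 0.0985]
tool_rot: [-0.013, -0.611, 0.791, 0.01]
contact_force: [-22.5, 6.9, 32.6]
gripper_width: -0.004
t 4.9667 pos [ 0.5208 -0.0009  0.0985] shift tool [0.0016 0.0294 0.0016] turn [ 0.0313 -0.0094  0.0054] F [-22.53   6.93  32.57]
```

```bash
python3 -m creep '[[[0.015,-0.005,0,0.0005,-0.009,-0.001,0],[0.015,-0.005,0,0.0005,-0.009,-0.001,0]]]'; python3 - <<'E'
from h import *
from station import *
delta([.492,.005,.0978])
c=read_camera("wrist");cv2.imwrite(f"pics/wrist6.png",c["color"][:,:,::-1])
E
```

```text
t: 5.13
eef_pos: [0.5215, -0.0012, 0.0984]
tool_rot: [-0.015, -0.613, 0.79, 0.012]
contact_force: [-26.9, 9.2, 34.4]
gripper_width: 0.001
t 5.1333 pos [ 0.5215 -0.0012  0.0984] shift tool [0.0013 0.03   0.0018] turn [ 0.0374 -0.0087  0.0103] F [-26.95   9.19  34.43]
```

View pics/wrist6.png

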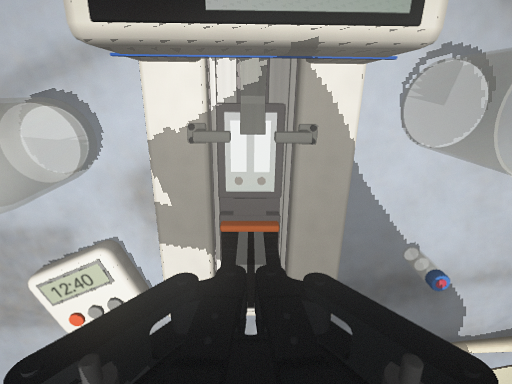

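Both forces rose and the carrier hasn't moved since the last picture (shoulder to lips 94 px against 92 px). Something may be blocking it, so I'll look closer.

```bash
python3 - <<'E'
from h import *
from station import *
c=read_camera("wrist");np.savez("wrist7.npz",**c);cv2.imwrite(f"pics/wrist7.png",cv2.resize(c["color"][50:245,175:330,::-1],None,fx=3.05,fy=3.05,interpolation=cv2.INTER_CUBIC))
c=read_camera("side");np.savez("side7.npz",**c);cv2.imwrite("pics/side7.png",cv2.resize(c["color"][180:225,215:295,::-1],None,fx=10,fy=10,interpolation=cv2.INTER_CUBIC))
E
```

```text
(no output)
```

View pics/wrist7.png

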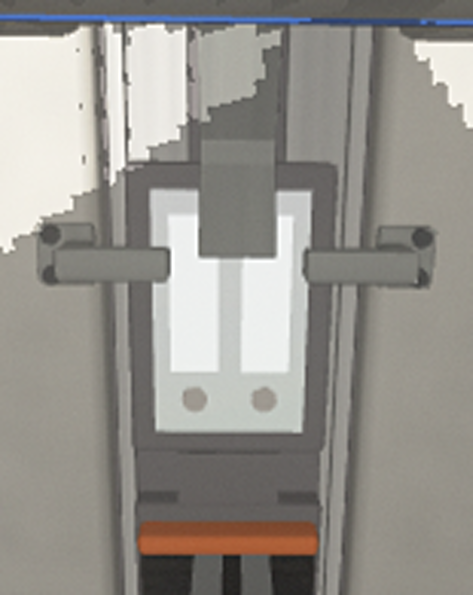

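View pics/side7.png

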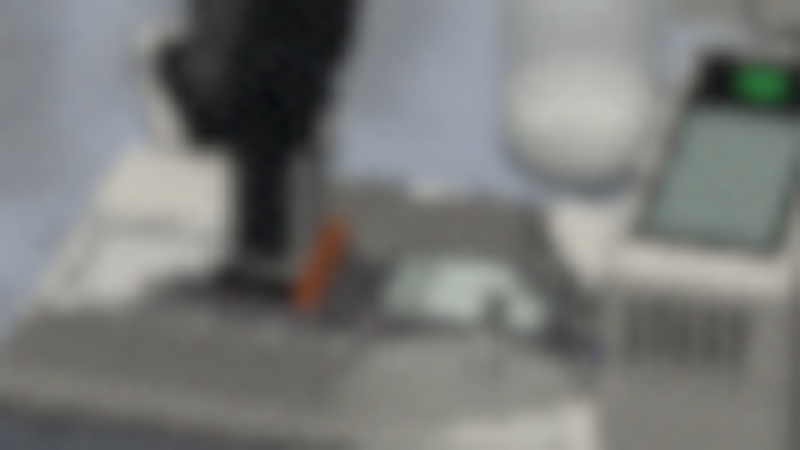

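The leaf's turned-up end (zoom y 140–258) hangs over the nose (y≈163). The nose seems to be just wedging under the leaf's low bend. I'll check with depth.

```bash
python3 - <<'E'
from h import *
c=load("wrist7.npz")
o=np.array([.5595,-.0125,0])
def loc(P): P=P-o; return np.round(1000*np.c_[P@d,P@n,P[:,2]],1)
Z=lambda l:(np.array(l,float)+.5)/3.05-.5+[175,50]
col=[(238,y) for y in range(30,440,20)]
for a,b in zip(col,loc(depth(c,Z(col)))):print(a,b)
print("edge");col=[(165,y) for y in range(30,300,20)]
for a,b in zip(col,loc(depth(c,Z(col)))):print(a,b)
print("nose plane",loc(plane(c,Z([(140,163),(325,163)]),.024)))
print("shoulder",loc(plane(c,Z([(229,530)]),.031)), "lips",loc(plane(c,Z([(165,265),(305,267)]),.034)))
E
```

```text
(238, 30) [53.5  0.  32. ]
(238, 50) [51.  -0.  30.6]
(238, 70) [48.3 -0.1 31.2]
(238, 90) [45.7 -0.1 27.9]
(238, 110) [43.  -0.2 27.3]
(238, 130) [40.1 -0.2 26.4]
(238, 150) [37.1 -0.3 24.7]
(238, 170) [34.2 -0.3 25.8]
(238, 190) [31.3 -0.3 27.3]
(238, 210) [28.5 -0.3 30.5]
(238, 230) [25.6 -0.3 31.2]
(238, 250) [23.  -0.3 34.7]
(238, 270) [18.4 -0.5 24.7]
(238, 290) [15.1 -0.6 24.6]
(238, 310) [11.8 -0.6 24.8]
(238, 330) [ 8.4 -0.7 24.5]
(238, 350) [ 4.9 -0.7 24.5]
(238, 370) [ 1.7 -0.7 25.3]
(238, 390) [-2.2 -0.8 24.2]
(238, 410) [-5.5 -0.8 25.1]
(238, 430) [-9.8 -0.9 23.3]
edge
(165, 30) [54.9 11.4 16.3]
(165, 50) [52.  11.4 17. ]
(165, 70) [49.  11.4 17.1]
(165, 90) [46.1 11.5 16.6]
(165, 110) [43.  11.5 16.9]
(165, 130) [40.  11.6 16.2]
(165, 150) [36.8 11.6 16.8]
(165, 170) [34.  11.2 24.8]
(165, 190) [31.  11.2 24.7]
(165, 210) [27.9 11.3 24.6]
(165, 230) [24.7 11.3 24.5]
(165, 250) [22.9 10.7 34.5]
(165, 270) [19.8 10.8 34.2]
(165, 290) [15.  11.5 24.6]
nose plane [[ 35.   15.1  24. ]
 [ 35.3 -14.1  24. ]]
shoulder [[-25.6   0.6  31. ]] lips [[ 20.6  10.8  34. ]
 [ 20.4 -10.6  34. ]]
```

Confirmed: the nose is at x≈35 mm, touching the leaf's bend (leaf z≈25, sloping up to 34.7 at its free end), and the bed is fully down. Geometrically fine, so friction plus the leaf is holding it. I'll ease the downforce and push more.

```bash
python3 -m creep '[[[0.02,-0.005,0.005,0.0005,-0.010,-0.0025,0],[0.02,0,0.005,0,-0.010,-0.0015,0]]]'; python3 - <<'E'
from h import *
delta([.492,.005,.0978])
E
```

```text
t: 5.45
eef_pos: [0.5262, -0.0024, 0.0988]
tool_rot: [-0.013, -0.612, 0.791, 0.007]
contact_force: [-2.7, 1.1, 11.4]
gripper_width: 0.002
t 5.45 pos [ 0.5262 -0.0024  0.0988] shift tool [0.0015 0.0349 0.002 ] turn [ 0.0271 -0.0112  0.0055] F [-2.66  1.09 11.36]
```

```bash
python3 -m creep '[[[0.015,-0.005,0.003,0.0005,-0.005,0.001,0]]]'; python3 - <<'E'
from h import *
delta([.492,.005,.0978])
E
```

```text
t: 5.53
eef_pos: [0.5296, -0.0032, 0.0983]
tool_rot: [-0.007, -0.611, 0.792, 0.003]
contact_force: [-10.2, 0.1, 40.8]
gripper_width: 0.003
t 5.5333 pos [ 0.5296 -0.0032  0.0983] shift tool [0.0016 0.0385 0.0011] turn [ 0.0144 -0.0074  0.0038] F [-10.24   0.06  40.76]
```

Moving again. I'll keep the downforce around 20–40 N.

```bash
python3 -m creep '[[[0.008,-0.004,0.002,0.0005,-0.007,-0.0005,0],[0.008,-0.003,0.002,0.0005,-0.007,-0.0005,0]]]'; python3 - <<'E'
from h import *
from station import *
delta([.492,.005,.0978])
c=read_camera("wrist");cv2.imwrite(f"pics/wrist8.png",c["color"][:,:,::-1])
E
```

```text
t: 5.7
eef_pos: [0.5411, -0.0067, 0.1]
tool_rot: [-0.001, -0.61, 0.792, -0.0]
contact_force: [-3.3, 1.2, 9.1]
gripper_width: -0.001
t 5.7 pos [ 0.5411 -0.0067  0.1   ] shift tool [0.0012 0.0505 0.0022] turn [ 0.0011 -0.0017  0.0016] F [-3.33  1.19  9.07]
```

View pics/wrist8.png

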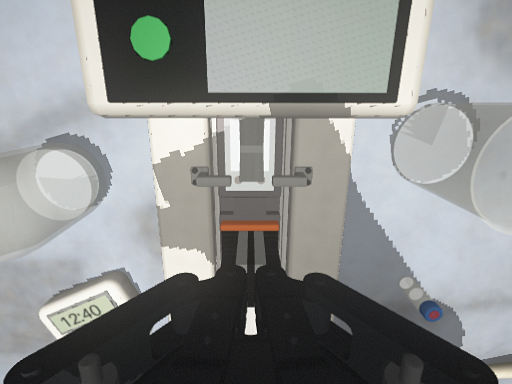

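The notches (y≈212) are nearing the lips (y≈181), with about 11 mm left. I'll press a bit more and continue.

```bash
python3 -m creep '[[[0,0,0,0.0005,-0.004,0.0025,0],[-0.002,0,0,0,-0.006,0,0],[-0.002,0,0,0,-0.006,0.0005,0]]]'; python3 - <<'E'
from h import *
from station import *
delta([.492,.005,.0978])
c=read_camera("wrist");cv2.imwrite(f"pics/wrist9.png",c["color"][:,:,::-1]);np.savez("wrist9.npz",**c)
E
```

```text
t: 6.0
eef_pos: [0.5571, -0.0109, 0.099]
tool_rot: [-0.003, -0.61, 0.792, 0.001]
contact_force: [-5.4, 1.7, 12.3]
gripper_width: 0.004
t 6.0 pos [ 0.5571 -0.0109  0.099 ] shift tool [0.0012 0.0669 0.0015] turn [ 0.005  -0.0025  0.0018] F [-5.42  1.69 12.29]
```

View pics/wrist9.png

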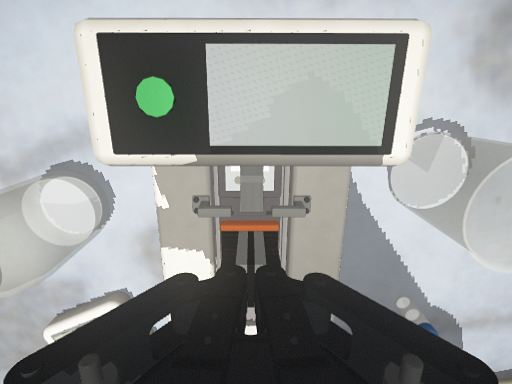

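The lips (y≈212) are now over the notch region. I'll push gently for the stop and watch the force.

```bash
python3 -m creep '[[[-0.002,0,0,0,-0.004,0.0005,0],[0,0,0,0,-0.004,0.0005,0]]]'; python3 - <<'E'
from h import *
from station import *
delta([.492,.005,.0978])
c=read_camera("wrist");np.savez("wrist10.npz",**c);cv2.imwrite(f"pics/wrist10.png",cv2.resize(c["color"][140:260,175:330,::-1],None,fx=4,fy=4,interpolation=cv2.INTER_CUBIC))
o=np.array([.5595,-.0125,0])
hsv=cv2.cvtColor(c["color"],cv2.COLOR_RGB2HSV)
m=(hsv[...,0]<20)&(hsv[...,1]>140);m[:190]=0;m[250:]=0;m[:,:210]=0;m[:,290:]=0
ys,xs=np.where(m);P=plane(c,[(xs.mean(),ys.mean())],.031)-o;print("shoulder along (home 8):",P@d*1000,P@n*1000)
E
```

```text
t: 6.22
eef_pos: [0.5585, -0.0109, 0.0986]
tool_rot: [-0.01, -0.61, 0.792, 0.007]
contact_force: [-17.0, 2.9, 30.8]
gripper_width: -0.002
t 6.2167 pos [ 0.5585 -0.0109  0.0986] shift tool [0.0015 0.0683 0.0024] turn [ 0.024  -0.0075  0.0028] F [-17.05   2.86  30.8 ]
shoulder along (home 8): [12.01555629] [0.94383651]
```

View pics/wrist10.png

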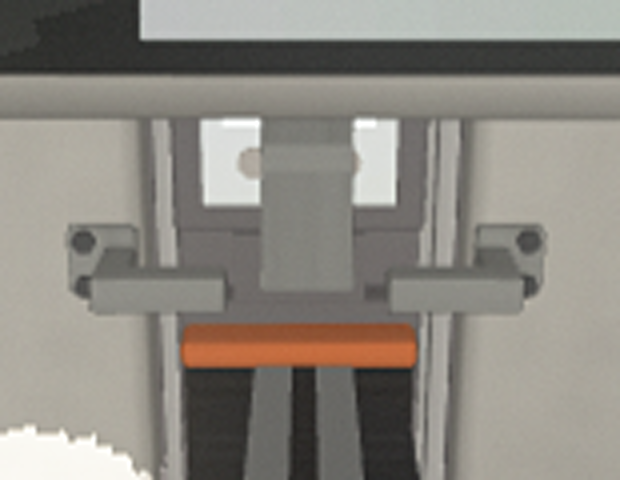

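The shoulder estimate (using the +3 mm bias seen earlier) puts the nose at about 72–73 mm, and the notch ends show beside the lips. One more push with eased downforce will confirm it's at the stop rather than stuck on friction.

```bash
python3 -m creep '[[[0.01,0,0,0.0005,-0.007,-0.0015,0],[0.01,0,0,0,-0.007,-0.001,0]]]'; python3 - <<'E'
from h import *
from station import *
delta([.492,.005,.0978])
c=read_camera("wrist");np.savez("wrist11.npz",**c)
o=np.array([.5595,-.0125,0])
hsv=cv2.cvtColor(c["color"],cv2.COLOR_RGB2HSV)
m=(hsv[...,0]<20)&(hsv[...,1]>140);m[:190]=0;m[250:]=0;m[:,:210]=0;m[:,290:]=0
ys,xs=np.where(m);P=plane(c,[(xs.mean(),ys.mean())],.031)-o;print("shoulder along:",P@d*1000,P@n*1000)
E
```

```text
t: 6.43
eef_pos: [0.5593, -0.0108, 0.0986]
tool_rot: [-0.016, -0.612, 0.791, 0.009]
contact_force: [-22.6, 5.3, 24.7]
gripper_width: -0.002
t 6.4333 pos [ 0.5593 -0.0108  0.0986] shift tool [0.0016 0.069  0.0032] turn [ 0.033  -0.0142  0.0062] F [-22.6    5.3   24.74]
shoulder along: [12.09710592] [0.93948998]
```

The carrier didn't move under 23 N horizontal with only 25 N down, so it is at the stop. I'll release straight up.

```bash
python3 -m creep '[[[0,0,0,0,0,-0.004,0],[0,0,0,0,0.0005,-0.005,0],[0,0,0,0,0.0005,-0.006,0],[0,0,0,0,0.0005,-0.01,0],[0.01,0,0,0,0.001,-0.02,0],[0.01,0,0,0,0.001,-0.03,0]]]'; python3 - <<'E'
from h import *
from station import *
delta([.492,.005,.0978])
c=read_camera("wrist");np.savez("wrist12.npz",**c);cv2.imwrite("pics/wrist12.png",c["color"][:,:,::-1])
c=read_camera("side");np.savez("side12.npz",**c);cv2.imwrite("pics/side12.png",cv2.resize(c["color"][175:235,205:305,::-1],None,fx=7,fy=7,interpolation=cv2.INTER_CUBIC))
E
```

```text
t: 6.98
eef_pos: [0.5542, -0.0091, 0.1702]
tool_rot: [-0.015, -0.613, 0.79, 0.004]
contact_force: [1.5, 0.5, -0.3]
gripper_width: -0.001
t 6.9833 pos [ 0.5542 -0.0091  0.1702] shift tool [0.0005 0.0619 0.074 ] turn [ 0.0256 -0.0191  0.0084] F [ 1.51  0.48 -0.34]
```

View pics/wrist12.png

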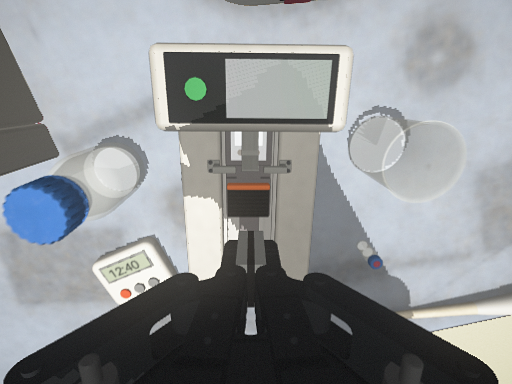

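View pics/side12.png

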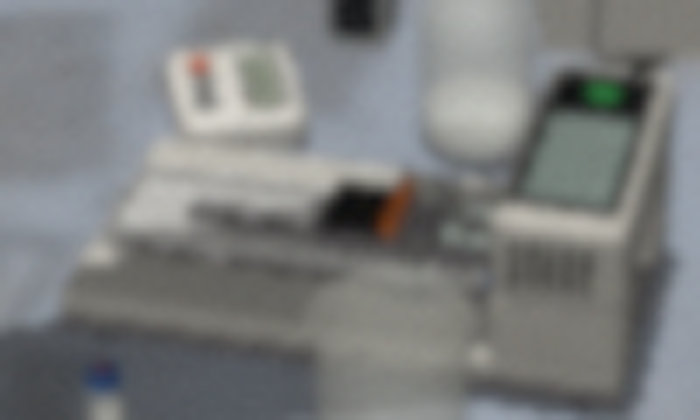

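The gripper is clear. Now I'll check the pad's height and position, and the bystanders.

```bash
python3 - <<'E'
from h import *
o=np.array([.5595,-.0125,0])
def loc(P): P=P-o; return np.round(1000*np.c_[P@d,P@n,P[:,2]],1)
c=load("wrist12.npz")
hsv=cv2.cvtColor(c["color"],cv2.COLOR_RGB2HSV)
m=(hsv[...,0]<20)&(hsv[...,1]>140);m[:175]=0;m[200:]=0;m[:,:215]=0;m[:,285:]=0
ys,xs=np.where(m);print("shoulder (x home 8)",loc(plane(c,[(xs.mean(),ys.mean())],.041)),loc(depth(c,[(xs.mean(),ys.mean())])))
m=(hsv[...,2]<75);m[:189]=0;m[222:]=0;m[:,:218]=0;m[:,280:]=0
ys,xs=np.where(m);r=cv2.minAreaRect(np.c_[xs,ys].astype(np.float32));print("pad (x home -6)",r,loc(plane(c,[r[0]],.036)))
pts=[(x,y) for y in (196,202,208) for x in(235,248,262)];print(loc(depth(c,pts)))
print("carrier top/leaf",loc(depth(c,[(232,178),(248,178),(264,178),(248,165),(248,150),(215,166)])))
c2=load("wrist1.npz");hs=cv2.cvtColor(c2["color"],cv2.COLOR_RGB2HSV)
m=(hs[...,0]<20)&(hs[...,1]>120);m[:170]=0;m[195:]=0;m[:,:180]=0;m[:,230:]=0
ys,xs=np.where(m);print("start shoulder",loc(plane(c2,[(xs.mean(),ys.mean())],.041)))
im=cv2.resize(c["color"][125:225,200:305,::-1],None,fx=5.7,fy=5.7,interpolation=cv2.INTER_CUBIC);cv2.imwrite("pics/z12.png",im)
E
```

```text
shoulder (x home 8) [[ 9.8  0.9 41. ]] [[10.2  0.9 42.1]]
pad (x home -6) ((248.0, 202.99998474121094), (41.99999237060547, 25.999996185302734), 0.0) [[-5.5  0.7 36. ]]
[[  0.2  10.7  36. ]
 [  0.7   0.8  37.4]
 [  0.2 -10.   35.8]
 [ -4.7  10.8  36. ]
 [ -5.    0.7  35.3]
 [ -4.8 -10.1  35.6]
 [ -9.4  10.8  36.6]
 [ -9.9   0.7  35.3]
 [ -9.8 -10.2  35.8]]
carrier top/leaf [[ 13.7  12.9  33.2]
 [ 14.    0.8  34.1]
 [ 13.7 -11.4  33. ]
 [ 27.3   1.   47.6]
 [ 35.7   0.9  35.9]
 [ 23.1  25.5  33.3]]
start shoulder [[-53.2  -0.2  41. ]]
```

View pics/z12.png

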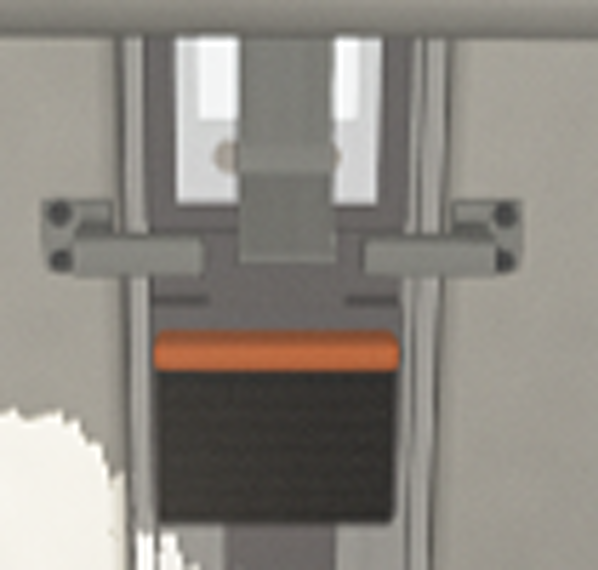

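The pad is at z≈36 mm and x≈-5.5 mm (home -6). The carrier top is at about 33–34 mm with the lips in the notches, so the bed has risen. I'll check the bystanders, let the arm settle, and hand in.

```bash
python3 -m creep '[[[0,0,0,0,0.003,-0.02,0],[0,0,0,0,0,-0.02,0],[0,0,0,0,0,0,0],[0,0,0,0,0,0,0],[0,0,0,0,0,0,0]]]'; python3 - <<'E'
from h import *
from station import *
a=load("top0.npz");c=read_camera("top")
s0=load("side0.npz");s=read_camera("side")
def cen(c,z,box,blue):
    hs=cv2.cvtColor(c["color"],cv2.COLOR_RGB2HSV);x0,x1,y0,y1=box
    m=(hs[...,0]>105)&(hs[...,0]<125)&(hs[...,1]>130)
    k=np.zeros_like(m);k[y0:y1,x0:x1]=1;ys,xs=np.where(m&k);return len(xs),np.round([xs.mean(),ys.mean()],1) if len(xs) else None
for nm,b in(("bottle",(260,285,155,175)),("vial",(212,228,222,235))):print(nm,cen(s0,0,b,1),cen(s,0,b,1))
for nm,b in(("beaker",(245,278,215,255)),("timer",(226,252,178,198))):
    x0,x1,y0,y1=b;print(nm,cv2.absdiff(s0["color"][y0:y1,x0:x1],s["color"][y0:y1,x0:x1]).mean())
cv2.imwrite("pics/sideF.png",cv2.resize(np.hstack([s0["color"][155:255,205:315],s["color"][155:255,205:315]])[:,:,::-1],None,fx=3.6,fy=3.6))
o=get_obs();print(o["t"],o["contact_force"],np.abs(o["joint_vel"]).max())
E
```

```text
t: 7.5
eef_pos: [0.5554, -0.0073, 0.2171]
tool_rot: [-0.01, -0.613, 0.79, 0.001]
contact_force: [-0.3, 0.7, -1.2]
gripper_width: 0.003
bottle (95, array([273.1, 164.7])) (94, array([273. , 164.7]))
vial (0, None) (3, array([219., 229.]))
beaker 14.006818181818181
timer 8.192307692307692
7.6 [ 0.40760003  0.15106068 -0.15800254] 0.003415872628871784
```

View pics/sideF.png

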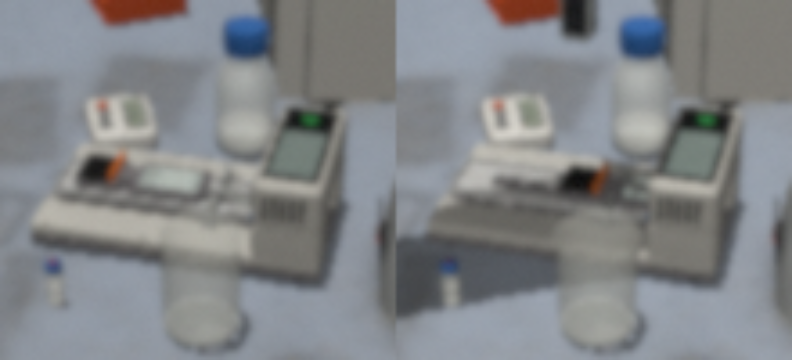

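Side by side, start and now: all four bystanders are unmoved apart from the arm's shadow, the carrier is home, and the gripper is well clear.

```bash
python3 -c "
from station import *
print(hand_in())"
```

```text
the job is handed in; nothing more can be done
None
```

I loaded the slide carrier into the cell counter and handed the job in at about 7.6 s. The hand-in gives no verdict, so the checks below are my own.

**What I did:** I pressed the closed fingertips on the thumb pad until the bed bottomed, with a peak of about 61 N. I then slid the carrier under the lips and the drag spring until it met the stop, and lifted straight off.

**One hitch:** the carrier stalled when its nose reached the bend of the drag spring. Easing the downward force and pushing again got it through.

**At the stop:** it did not move under about 23 N of forward push.

**Last checks that agreed:**
- **Thumb pad:** height is about 36 mm, so the bed has risen. Its position along the counter is about -5.5 mm, against -6 mm at home, which puts the nose at about 72.5 mm (allowed 69.5 to 74.5 mm).
- **Catch lips and spring:** the lips stand in the notches and the spring lies over the raised carrier.
- **Robot:** it was clear of everything, with almost no force on the tool.
- **Bystanders:** by eye, bottle, beaker, vial and timer look unmoved between the start and final side views. The bottle's cap also measured the same to 0.1 pixel.

**Checks that disagreed or were weak:**
- The orange shoulder measured 2 mm farther forward than the pad implied, probably because of the camera angle.
- The colour and image-difference checks for the vial, beaker and timer told me nothing: the vial mask found almost no pixels and the arm's shadow had changed the scene.
- During the slide I could not read the bed or spring positions directly. I judged them from depth pictures, tool height and force; the lowest force I saw was about 9 N.

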